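# Lock the grinder's ring with the pin spanner

## Task

Take the orange-handled pin spanner out of its stand, seat both of its prongs fully in the two holes of the bean grinder's steel lock ring, and only then turn the ring clockwise (seen from above) with it until the ring comes up against its stop. Work gently: do not press or wrench hard on the grinder, touch the grinder only with the spanner, and do not disturb anything else. Then put the spanner back into its stand, prongs down, as it was, and let go.

Things in the scene. Friction and masses are not known exactly. Their poses are not given: they have to be found in the camera images.
- grinder: bean grinder, hopper off, fixed to the counter: black box 150 mm (its x) by 130 mm (its y) by 66 mm high, buttons towards its -x; in the middle of its top a round aluminium seat (radius 60 mm to height 84 mm, then a rim of radius 56 mm to height 100 mm) holds the steel lock ring. It is spoiled if the spanner bears on it with over about 50 N in all. Origin: centre of the underside, z up
- ring_face (a point): point on the lock ring's axis, level with its flat top (105 mm above the counter); axes as the grinder's. The ring is a steel disc, radius 48 mm, with two opposite square holes, 10 mm wide, 12 mm deep, dark inside, 30 mm from the axis. Find them by looking, or by sliding the prongs lightly over the face until they drop in: their angle is known only roughly (see ring)
- ring (a joint): turn of the ring, rad, clockwise from above: starts at 0 to 0.3; 1.0 = hard stop, fully tight (its red line meets the white mark on the rim). Stays where left; about 0.2 N m turns it. From above, the line through the holes lies 0.6 + c - (this value) rad counter-clockwise from the grinder's y axis; c is fixed in a run but unknown, between -0.3 and 0.3
- spanner: pin spanner, loose, 0.16 to 0.26 kg: steel bar 84 mm (its x) by 24 mm (y) by 10 mm thick, two round-ended prongs, 6 mm diameter, 10 mm long, under it at x = +30 and -30 mm; orange upright grip on top, 34 mm (x) by 14 mm (y), from 10 to 56 mm above the origin. Origin: centre of the bar's underside, z up. Either end fits either hole; when seated the bar lies on the ring
- prong_a (a point): tip of the prong at the spanner's +x end, 10 mm below the bar's underside
- prong_b (a point): tip of the prong at the spanner's -x end, 10 mm below the bar's underside
- stand: grey block fixed to the counter, 110 mm (its x) by 60 mm (its y) by 35 mm high, with a slot 76 mm (x) by 14 mm (y), 22 mm deep in the middle of its top. The spanner stands here with its prongs in the slot, its bar along the stand's x axis (either way round), the bar's underside on the block's top, 35 mm above the counter. Origin: centre of the underside
- hopper: loose amber bean hopper, 120 mm across, 115 mm high, open top; bystander. Origin: centre of the underside
- bean_jar: loose glass jar, 80 mm across, 120 mm high; bystander. Origin: centre of the underside
- mug: loose white mug, 80 mm across, 90 mm high; bystander. Origin: centre of the underside
- tamper: loose steel coffee tamper, 58 mm across, 82 mm high; bystander. Origin: centre of the underside
- spare_burr: loose dark steel burr ring, 60 mm across, 12 mm thick, lying flat; bystander. Origin: centre of the underside
- cup: loose paper-white cup, 78 mm across, 90 mm high; bystander. Origin: centre of the underside
- brush: loose cleaning brush lying on the counter; bystander
Mind the look-alikes: they are no part of the job. What is shaped like the spanner but red is not meant. Leave any turquoise look-alike of the stand alone.

How it is judged:
On the way, in this order (a step that is already met when the one before it is completed fails the run):
1. both prongs are fully seated in the ring's holes (tips at least 7 mm below its face), the ring still short of its stop (z of each of prong_a, prong_b in the frame of ring_face below -0.007 m and horizontal distance between spanner and ring_face below 0.008 m and value of joint ring below 0.6 rad), for 0.2 s.
2. the ring is turned to its stop (within 0.05 rad) with both prongs still in the holes (value of joint ring above 0.95 rad and z of each of prong_a, prong_b in the frame of ring_face below -0.003 m), for 0.2 s.
At the end, for the whole second after the job is handed in: the lock ring is at its stop (within 0.05 rad), and the spanner stands released and at rest in its stand, prongs down in the slot: origin within 10 mm of the stand's middle, bar down on the block's top (within 4 mm), upright within 0.1 rad and along the slot within 0.2 rad (value of joint ring above 0.95 rad and horizontal distance between spanner and stand below 0.01 m and z of spanner in the frame of stand between 0.032 and 0.039 m and angle between spanner's own z axis and vertical below 0.1 rad and angle between the x axis of spanner and the x axis of stand, either way round below 0.2 rad and linear speed of spanner below 0.02 m/s); the robot touches nothing.
It fails at once if the spanner is pressed or wrenched against the grinder with more than 50 N in all (both prongs and bar added up) (contact force between spanner and grinder above 50 N).
It fails at once if the ring is turned (faster than 0.15 rad/s) while the prongs are not both at least 2 mm in its holes ((velocity of joint ring above 0.15 rad/s or velocity of joint ring below -0.15 rad/s) and z of any of prong_a, prong_b in the frame of ring_face above -0.002 m).
It fails at once if the robot itself pushes on the grinder (more than 3 N) (contact force between any of the fingers, the arm and grinder above 3 N).
It fails at once if a bystander is moved by more than 20 mm (distance of any of hopper, bean_jar, mug, tamper, spare_burr, cup, brush from where it was at the start of the episode above 0.02 m).
It also fails if it takes over 72 s, if anything falls off the work surface, if the arm or the gripper's body presses on something with over 40 N, if the wrist force passes 120 N, or if a joint passes its speed limit or range.

## Robot

A 6-joint arm with a two-finger parallel gripper is mounted at the origin on the work surface. World frame = base frame: x ahead of the robot, y to its left, z up, the work surface at z = 0. Lengths are in m, angles in rad, forces in N, time in s.
With the tool pointing down it reaches from about 0.325 to 0.925 m from the base axis. Payload 3.1 kg.
Tool frame: the origin (TCP) lies at the very end of the fingers, on their centre line; the grasp point (between the pads) lies 19 mm behind it; z points along the fingers, y is the line along which they close (so a half turn about z gives the same grasp; the last joint's range is limited). The gripper opens to 85 mm and grips with 20 to 120 N. Pads are 22 mm wide; open, the fingers measure 114 mm over their backs; the gripper's body (76 mm by 85 mm) begins 54 mm behind the grasp point. The pads swing forward as they close: fully open they stand 13 mm farther back than shut.
Start: joints at [1.14, 0.217, 1.613, -0, 1.311, -0.112], TCP at [0.196, 0.594, 0.209] pointing down, gripper open.
Joint ranges: [-2.75, 2.75], [-0.78, 2.1], [0.31, 2.55], [-1.13, 4.27], [0.13, 2.63], [-2.58, 2.58]. Speed limits (rad/s): [2.79, 2.79, 3.14, 3.14, 3.14, 3.14].

## Interface

Orientations are given as a unit quaternion [x, y, z, w].
In Python, from rig import status, cams, ticket gives the robot as it stands.
- The arm moves only by the shell command python3 -m handwheel 'ROWS' [OPENING] [FORCE]. ROWS is JSON, a list that holds one entry, the list of rows, each a list of 6 numbers: the shift along the tool's x, y, z in m, then the turn, a rotation vector about the tool's x, y, z in degrees. In form: [[[dx, dy, dz, ax, ay, az], ...]]. A call has 1 to 12 rows; each row is the pose to reach, as a shift and turn from the pose commanded when the call began, along the tool's axes at that moment; what a row does not reach only later rows make up. A row lasts 1/12 s, in which the tool goes at most 41.7 mm and 7.16 degrees, less where a joint would pass 70% of its speed; a pose out of reach is approached as far as the arm can. A call with a gripper value outside its range is refused whole. OPENING is the opening, from -1 (shut) to 1 (fully open), set as the call begins (- or left out, the last holds). The fingers move at their own pace and stop on an object; FORCE is the grip in N (left out, the last holds). Time passes only in rows, so rows that repeat a pose let the fingers close. It gives the time, the measured TCP pose, the force, the opening and the grip force at its end, in the units of the state.
- status.observe(): the state, without advancing time (a new reading comes with each control period).
- cams.grab_frame(name): name is "scene" or "top"; returns a dict with "pixels" (420x560x3 uint8, red, green, blue), "intrinsics" (3x3 intrinsics, pixels), "world_from_camera" (4x4, takes a point from camera to world coordinates). Camera axes: x right, y down, z forward; pixel columns grow to the right and rows downward; lengths in m; the calibration is good to about 2 mm. A picture is of the moment at which its call begins. There is no depth.
- ticket.job_done(): hands the job in; it is judged then, once.
Trained networks look in the newest picture that a camera, given by its name, has taken for a name from the list of things; names that differ only in an ending like _2 or _b are one class to them, and where a whole thing is asked for, a point or a joint stands for the part that bears it (a point fixed in the world has none). Each returns a list of dicts, best first, with "p" (0 to 1); they miss things now and then, are a little off and sometimes report something else, mostly with a low value. They report only what shows in the picture. A call takes as long as a camera call. They do not tell look-alikes from the thing itself.
- cams.recognise(label, camera): "position" ([column, row] in pixels, amid what is visible of it).
- cams.masks_of(label, camera): "mask" (420x560 bool, what is visible of it) and "position" ([column, row] in pixels, amid what is visible of it).
- cams.place_of(label, camera): "position" ([column, row] in pixels: a listed point, or the origin of a listed thing).
The state is a dict: "clock": time; "joint_pos": joint angles; "qd": joint speeds; "joint_efforts": joint torques, N m; "eef_pos": TCP position; "tool_rot": TCP orientation; "contact_force": force on the tool from outside, world axes, zero at the start; "wrist_torque": the same for the moment, N m; "opening": opening from 0.0 (shut) to 1.0 (fully open); "finger_force": force on a finger pad.
Only numpy, scipy, OpenCV 4.12 (cv2) and the standard library are available. Lean on these libraries where they do the work, as an engineer would, in place of code of your own. Each camera call takes 0.05 s, during which the arm holds its last target. There are 200 camera calls.

## Working session

There is one attempt and no reset: what is moved stays moved. The work goes in short steps, Python scripts to look and compute and a shell command to move; the robot and the scene stay as the last step left them, time stands still between calls to the robot, and variables do not carry over. Pictures are saved under pics/ and viewed, at most 10 in all, crops included, and the job is handed in when it is done.

```bash
ls; mkdir -p pics
cat > h.py <<'E'
import numpy as np, cv2
from rig import status, cams, ticket
def ray(f,px,z):
    K=np.array(f["intrinsics"]);T=np.array(f["world_from_camera"])
    d=T[:3,:3]@np.linalg.solve(K,[px[0],px[1],1.]);o=T[:3,3]
    return o+d*(z-o[2])/d[2]
def proj(f,P):
    K=np.array(f["intrinsics"]);T=np.array(f["world_from_camera"])
    c=np.linalg.inv(T)@np.append(P,1);u=K@c[:3];return u[:2]/u[2]
def save(a,n): cv2.imwrite("pics/"+n,cv2.cvtColor(np.ascontiguousarray(a),cv2.COLOR_RGB2BGR))
E
python3 - <<'E'
from h import *
s=status.observe();print(s)
a=cams.grab_frame("top");b=cams.grab_frame("scene")
save(a["pixels"],"top0.png");save(b["pixels"],"scene0.png")
for n,f in(("top",a),("scene",b)):
    print(n,np.round(f["world_from_camera"],3).tolist())
    for l,z in(("spanner",.035),("stand",0),("grinder",0),("ring_face",.105),("prong_a",.025)):
        print(l,[(np.round(r["position"]).tolist(),round(r["p"],2),np.round(ray(f,r["position"],z)[:2],3).tolist()) for r in cams.place_of(l,n)])
E
```

```text
pics
{'clock': 0.0, 'joint_pos': array([ 1.13978994e+00,  2.17778324e-01,  1.61491140e+00, -2.03053101e-05,
        1.31130670e+00, -1.12238907e-01]), 'qd': array([-0.0010941 , -0.00027158,  0.00027947, -0.00111978,  0.00123458,
        0.0003859 ]), 'joint_efforts': array([ 6.15380832e-04, -3.96858644e+01, -3.03847361e+01, -1.80294587e-04,
        9.85983526e-03,  1.83368849e-05]), 'eef_pos': array([0.19551786, 0.59272181, 0.20726522]), 'tool_rot': array([ 1.58707089e-01,  9.87324980e-01, -1.16045342e-03, -3.13010115e-04]), 'contact_force': array([-0.105885  , -0.43383763,  0.52555427]), 'wrist_torque': array([-0.03331856, -0.00312632,  0.06935645]), 'finger_force': 0.0, 'opening': 0.995410263270424}
top [[0.005, -0.995, 0.104, 0.472], [-1.0, -0.005, -0.002, -0.003], [0.003, -0.104, -0.995, 1.082], [0.0, 0.0, 0.0, 1.0]]
spanner [([186.0, 298.0], 0.86, [0.375, 0.236]), ([202.0, 236.0], 0.75, [0.524, 0.201]), ([144.0, 188.0], 0.59, [0.642, 0.347])]
stand [([121.0, 293.0], 0.92, [0.383, 0.404]), ([206.0, 235.0], 0.82, [0.528, 0.197]), ([349.0, 222.0], 0.36, [0.563, -0.163])]
grinder [(
[... 404 characters left out ...]
, [0.009, -0.633, -0.774, 0.983], [0.0, 0.0, 0.0, 1.0]]
spanner [([370.0, 188.0], 0.83, [0.397, 0.229]), ([414.0, 274.0], 0.74, [0.661, 0.351]), ([226.0, 195.0], 0.64, [0.502, -0.165]), ([354.0, 219.0], 0.57, [0.519, 0.193])]
stand [([430.0, 201.0], 0.81, [0.38, 0.406]), ([353.0, 232.0], 0.72, [0.534, 0.198])]
grinder [([224.0, 216.0], 0.7, [0.55, -0.159])]
ring_face [([220.0, 194.0], 0.88, [0.56, -0.159])]
prong_a [([407.0, 270.0], 0.93, [0.644, 0.336]), ([420.0, 287.0], 0.92, [0.689, 0.366]), ([376.0, 198.0], 0.82, [0.423, 0.248]), ([352.0, 231.0], 0.77, [0.551, 0.191]), ([359.0, 214.0], 0.76, [0.488, 0.207]), ([361.0, 183.0], 0.75, [0.372, 0.204]), ([220.0, 193.0], 0.28, [0.489, -0.184])]
```

View pics/top0.png

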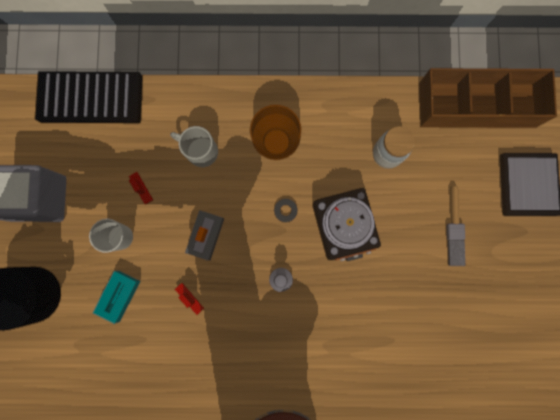

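View pics/scene0.png

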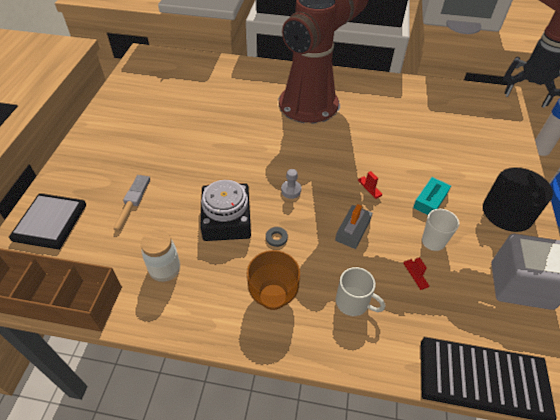

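The top view shows the orange grip in the grey stand at (203,236). The red look-alikes are at (140,188) and (188,298), and the turquoise stand is at (116,297). The grinder with its ring is at (349,222). The orange one in the grey stand fits the description. I'll confirm it, and look for the ring holes, in one rectified crop.

```bash
cat >> h.py <<'E'
def rect(f,c,z,half=.1,S=3000):
    # plane-z orthophoto, up=+x, left=+y ; returns image, S px/m
    src=[];dst=[]
    for sx,sy in((1,1),(1,-1),(-1,-1),(-1,1)):
        src.append(proj(f,[c[0]+sx*half,c[1]+sy*half,z]));dst.append([(1-sy)*half*S,(1-sx)*half*S])
    n=int(2*half*S)
    return cv2.warpPerspective(f["pixels"],cv2.getPerspectiveTransform(np.float32(src),np.float32(dst)),(n,n),flags=cv2.INTER_CUBIC)
E
python3 - <<'E'
from h import *
ts=[];
fr=[cams.grab_frame("top") for _ in range(3)]
f=fr[0]
b=cams.grab_frame("scene")
A=rect(f,(.527,.199),.035,.065,6000)
B=rect(f,(.555,-.149),.105,.065,6000)
C=rect(b,(.555,-.149),.105,.065,6000)
im=np.hstack([cv2.resize(x,(266,266)) for x in(A,B,C)])
im=np.vstack([np.hstack([cv2.resize(A,(399,399)),cv2.resize(B,(399,399))]),])
save(im,"crop1.png")
for l,z,n,ff in(("stand",.02,"top",f),("grinder",.066,"top",f),("spanner",.04,"top",f)):
    for r in cams.masks_of(l,n)[:3]:
        pts=np.argwhere(r["mask"])[:,::-1]
        P=np.float32([ray(ff,p,z)[:2] for p in pts])
        (c,s,a)=cv2.minAreaRect(P*1000)
        print(l,n,np.round(r["position"]),round(r["p"],2),np.round(c),np.round(s),round(a,1),len(pts))
E
```

```text
stand top [116. 295.] 0.91 [376. 409.] [ 68. 114.] 65.5 1321
stand top [206. 239.] 0.78 [525. 198.] [ 70. 114.] 73.1 845
stand top [276. 130.] 0.51 [788.  24.] [143. 129.] 0.3 2287
grinder top [348. 226.] 0.79 [ 548. -146.] [160. 134.] 15.7 3607
spanner top [203. 236.] 0.95 [526. 199.] [29. 84.] 71.6 369
spanner top [143. 188.] 0.71 [640. 356.] [82. 28.] 30.3 335
spanner top [187. 301.] 0.69 [373. 230.] [83. 33.] 41.6 423
```

View pics/crop1.png

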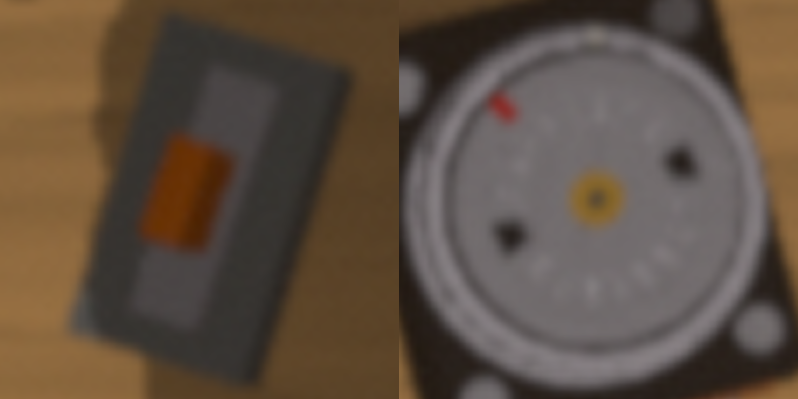

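The crop confirms it: orange grip on a steel bar in the grey stand. The bar centre is at about (0.527, 0.196) with yaw −18.9°. The ring centre is at about (0.555, −0.1485), and the crop holes at (510,237) and (682,162) are 61 mm apart (60 expected), so the hole line has yaw −66.4°. The red line is about 46° short of the white mark, so the ring is at roughly 0.2. The tool yaw is already aligned with the spanner, so I'll move above it.

```bash
python3 -m handwheel '[[[-0.04,-0.025,0,0,0,0],[-0.08,-0.05,0,0,0,0],[-0.12,-0.075,0,0,0,0],[-0.16,-0.1,0,0,0,0],[-0.195,-0.122,0,0,0,0],[-0.23,-0.144,0,0,0,0],[-0.265,-0.166,0,0,0,0],[-0.3,-0.188,0,0,0,0],[-0.335,-0.21,0,0,0,0],[-0.37,-0.232,0,0,0,0],[-0.4,-0.25,0,0,0,0],[-0.42,-0.263,0,0,0,0]]]' 1 40
python3 -m handwheel '[[[-0.019,-0.0115,0.02,0,0,0.7],[-0.019,-0.0115,0.04,0,0,0.7],[-0.019,-0.0115,0.05,0,0,0.7],[-0.019,-0.0115,0.05,0,0,0.7],[-0.019,-0.0115,0.05,0,0,0.7],[-0.019,-0.0115,0.05,0,0,0.7]]]'
python3 - <<'E'
from h import *
for _ in range(3):
    f=cams.grab_frame("top"); print(status.observe()["eef_pos"])
b=cams.grab_frame("scene")
s=status.observe();print(s["eef_pos"],s["tool_rot"],s["contact_force"])
A=rect(f,(.527,.1956),.15,.065,6000);B=b["pixels"][150:270,290:410]
save(np.hstack([cv2.resize(A,(399,399)),cv2.resize(B,(399,399))]),"crop2.png")
for l,z in(("spanner",.035),("stand",0)):
    print(l,[(np.round(ray(b,r["position"],z)[:2],4).tolist(),round(r["p"],2)) for r in cams.place_of(l,"scene")])
E
```

```text
clock: 1.95
eef_pos: [0.5138, 0.21, 0.209]
tool_rot: [0.159, 0.987, 0.0, 0.001]
contact_force: [0.2, 0.6, -0.2]
opening: 1.002
finger_force: 0.0
clock: 2.45
eef_pos: [0.5269, 0.1962, 0.1596]
tool_rot: [0.164, 0.986, 0.0, 0.001]
contact_force: [0.7, -0.0, -0.1]
opening: 0.999
finger_force: 0.0
[0.5272201  0.19632829 0.1600509 ]
[0.52734895 0.19627752 0.16020752]
[0.5273401  0.19622187 0.16016604]
[0.52729885 0.19608924 0.16002342] [1.64167953e-01 9.86431609e-01 4.80867601e-04 1.15404489e-03] [0.05746457 0.00235657 0.29852525]
spanner [([0.6649, 0.3531], 0.91), ([0.3951, 0.2288], 0.66), ([0.5162, 0.1944], 0.6)]
stand [([0.3647, 0.4057], 0.85), ([0.5286, 0.2018], 0.7)]
```

View pics/crop2.png

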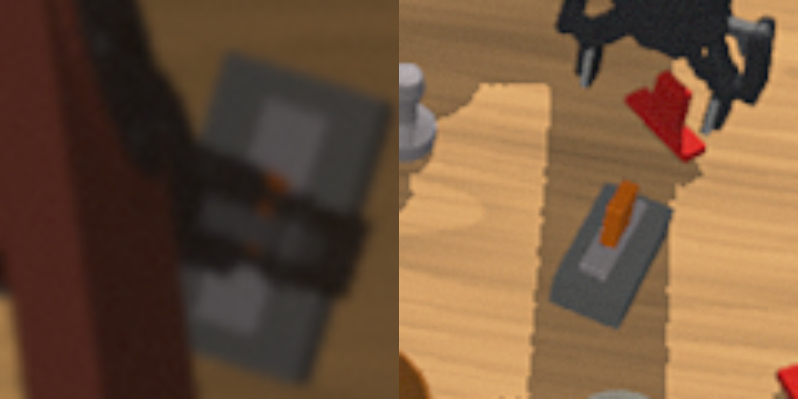

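The crop shows the fingers on either side of the grip: the left panel (top view) has the orange at (275,190), and the scene view has the gripper above the spanner. Descend, then close.

```bash
python3 -m handwheel '[[[0,0,0.025,0,0,0],[0,0,0.05,0,0,0],[0,0,0.075,0,0,0],[0,0,0.095,0,0,0],[0,0,0.105,0,0,0],[0,0,0.11,0,0,0],[0,0,0.11,0,0,0],[0,0,0.11,0,0,0]]]'
python3 -m handwheel '[[[0,0,0,0,0,0],[0,0,0,0,0,0],[0,0,0,0,0,0],[0,0,0,0,0,0],[0,0,0,0,0,0],[0,0,0,0,0,0],[0,0,0,0,0,0],[0,0,0,0,0,0],[0,0,0,0,0,0],[0,0,0,0,0,0],[0,0,0,0,0,0],[0,0,0,0,0,0]]]' -1 40
```

```text
clock: 3.42
eef_pos: [0.5277, 0.1955, 0.0496]
tool_rot: [0.165, 0.986, 0.0, 0.001]
contact_force: [0.1, 0.2, 0.3]
opening: 1.002
finger_force: 0.0
clock: 4.42
eef_pos: [0.5268, 0.1952, 0.0489]
tool_rot: [0.165, 0.986, -0.0, 0.0]
contact_force: [-1.7, -1.0, 4.2]
opening: 0.151
finger_force: 44.9
```

```bash
python3 -m handwheel '[[[0,0,0,0,0,0],[0,0,0,0,0,0],[0,0,-0.01,0,0,0],[0,0,-0.03,0,0,0],[0,0,-0.06,0,0,0],[0,0,-0.09,0,0,0],[0,0,-0.12,0,0,0],[0,0,-0.14,0,0,0],[0,0,-0.15,0,0,0],[0,0,-0.15,0,0,0],[0,0,-0.15,0,0,0]]]' -1 80
python3 - <<'E'
from h import *
b=cams.grab_frame("scene");s=status.observe();p=s["eef_pos"];print(p,s["tool_rot"],s["contact_force"])
u=proj(b,p);print(u);c=int(u[0]);r=int(u[1]);print(c,r)
save(cv2.resize(b["pixels"][r-60:r+60,c-60:c+60],(480,480),interpolation=cv2.INTER_CUBIC),"crop3.png")
z=p[2]-.049
for l,q in(("spanner",z+.035),("prong_a",z+.025)): print(l,[(np.round(ray(b,x["position"],q)[:2],4).tolist(),round(x["p"],2)) for x in cams.place_of(l,"scene")])
E
```

```text
clock: 5.33
eef_pos: [0.5261, 0.1952, 0.1977]
tool_rot: [0.165, 0.986, -0.0, -0.0]
contact_force: [-0.5, 0.4, -3.4]
opening: 0.144
finger_force: 79.1
[0.52528125 0.19500658 0.19644941] [ 1.64765157e-01  9.86331256e-01 -6.12049645e-04 -1.64975859e-03] [-0.82328617 -0.2066037  -3.14110377]
[364.3121152  179.67176525]
364 179
spanner [([0.7582, 0.3204], 0.76), ([0.5235, 0.1981], 0.73), ([0.8644, 0.0383], 0.59)]
prong_a [([0.746, 0.3032], 0.89), ([0.7758, 0.3336], 0.67), ([0.5584, 0.2253], 0.6), ([0.5161, 0.1898], 0.57), ([0.5587, 0.1879], 0.51)]
```

View pics/crop3.png

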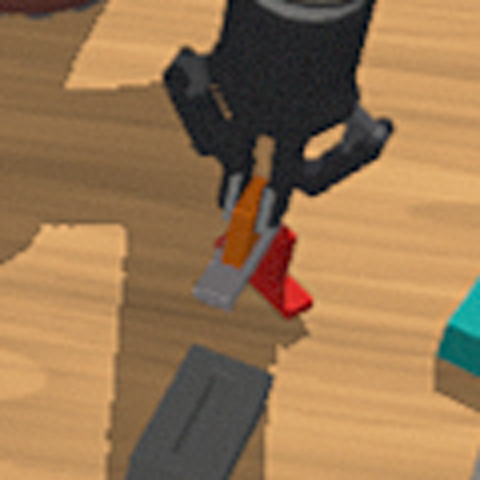

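The spanner is held upright, with the empty slot visible at about (190,415) in the crop. Next I'll project the bar model to find how far the spanner is offset along the tool x.

Run:
```python
from h import *
b=cams.grab_frame("scene");p=np.array([.5258,.1951,.1985])
a=np.deg2rad(-18.9);ux=np.array([np.cos(a),np.sin(a),0]);uy=np.array([-ux[1],ux[0],0])
# p: tcp ; bar top at tcp-0.004, bottom -0.014; crop coords
for o in(-.004,0,.004,.008):
    print(o,[np.round((proj(b,p+ux*(o+.042)+uy*e+[0,0,z])-[304,119])*4).tolist() for z in(-.004,-.014) for e in(-.012,.012)],
     "grip top near",[np.round((proj(b,p+ux*(o+.017)+uy*e+[0,0,.042])-[304,119])*4).tolist() for e in(-.007,.007)])
t=cams.grab_frame("top")
A=rect(t,(.527,.1956),.035,.065,6000)
print(A.shape)
g=cv2.cvtColor(A,cv2.COLOR_RGB2GRAY);save(cv2.resize(A,(400,400)),"slot.png")
save(cv2.resize(b["pixels"][160:200,345:385],(480,480),interpolation=cv2.INTER_NEAREST),"crop4.png")
```

```text
-0.004 [[197.0, 279.0], [235.0, 294.0], [195.0, 290.0], [232.0, 306.0]] grip top near [[234.0, 201.0], [256.0, 209.0]]
0 [[194.0, 283.0], [232.0, 299.0], [192.0, 295.0], [230.0, 310.0]] grip top near [[231.0, 205.0], [254.0, 214.0]]
0.004 [[192.0, 288.0], [230.0, 303.0], [189.0, 299.0], [227.0, 315.0]] grip top near [[228.0, 209.0], [251.0, 218.0]]
0.008 [[189.0, 292.0], [227.0, 308.0], [186.0, 304.0], [224.0, 319.0]] grip top near [[226.0, 214.0], [248.0, 223.0]]
(780, 780, 3)
```

View pics/crop4.png

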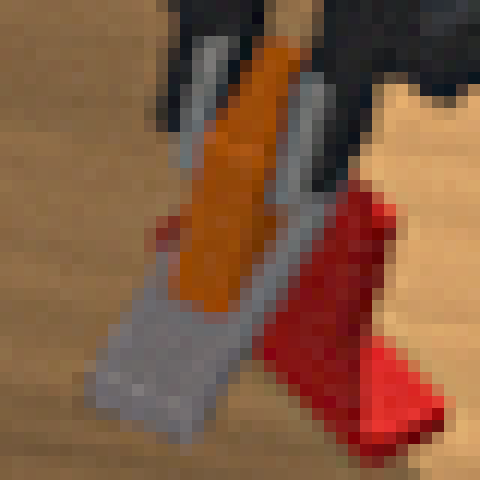

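The bar end matches the model with about +1 mm offset along the bar, so the spanner is well centred in the hand. Move above the ring, turning 47.4° clockwise.

```bash
python3 -m handwheel '[[[-0.008,-0.018,0,0,0,3],[-0.02,-0.045,0,0,0,7],[-0.033,-0.076,0,0,0,12],[-0.046,-0.106,0,0,0,16.5],[-0.06,-0.136,0,0,0,21],[-0.073,-0.167,0,0,0,25.5],[-0.086,-0.198,0,0,0,30],[-0.1,-0.228,0,0,0,34.5],[-0.113,-0.258,0,0,0,39],[-0.125,-0.286,0,0,0,43],[-0.133,-0.305,0,0,0,46],[-0.138,-0.316,0,0,0,47.4]]]'
python3 -m handwheel '[[[0,0,0.01,0,0,0],[0,0,0.025,0,0,0],[0,0,0.04,0,0,0],[0,0,0.045,0,0,0],[0,0,0.045,0,0,0],[0,0,0.045,0,0,0],[0,0,0.045,0,0,0]]]'
python3 - <<'E'
from h import *
ps=[]
for n in("top","scene","top","scene"):
    f=cams.grab_frame(n);s=status.observe();ps.append(s["eef_pos"]);
    if n=="top":t=f
    else:b=f
print(np.mean(ps,0),s["tool_rot"],np.rad2deg(2*np.arctan2(s["tool_rot"][1],s["tool_rot"][0])),s["contact_force"])
A=rect(t,(.555,-.1485),.105,.065,6000);u=proj(b,(.555,-.1485,.12)).astype(int);print(u)
B=b["pixels"][u[1]-25:u[1]+25,u[0]-25:u[0]+25]
save(np.hstack([cv2.resize(A,(400,400)),cv2.resize(B,(400,400),interpolation=cv2.INTER_CUBIC)]),"crop5.png")
p=np.array([.5546,-.1476,.154]);a=np.deg2rad(-66.4);ux=np.array([np.cos(a),np.sin(a),0])
for nm,f,cv in(("top",t,None),("scene",b,None)):
    for o in(.042,-.042): print(nm,o,proj(f,p+ux*(o+.001)+[0,0,-.004]))
E
```

```text
clock: 6.58
eef_pos: [0.554, -0.151, 0.1975]
tool_rot: [0.549, 0.836, -0.001, -0.001]
contact_force: [-0.6, 0.2, -3.4]
opening: 0.14
finger_force: 79.0
clock: 7.17
eef_pos: [0.5552, -0.1479, 0.1543]
tool_rot: [0.547, 0.837, 0.0, 0.001]
contact_force: [0.3, 0.4, -2.4]
opening: 0.14
finger_force: 79.0
[ 0.55538694 -0.1483764   0.15478705] [5.47189775e-01 8.37008020e-01 2.08926646e-04 9.38512288e-04] 113.65110019771532 [ 0.52008663 -0.77855221 -2.662763  ]
[224 189]
top 0.042 [370.33841591 212.28421024]
top -0.042 [335.14434527 227.5121613 ]
scene 0.042 [206.37279563 184.05584675]
scene -0.042 [239.57293894 178.78682375]
```

View pics/crop5.png

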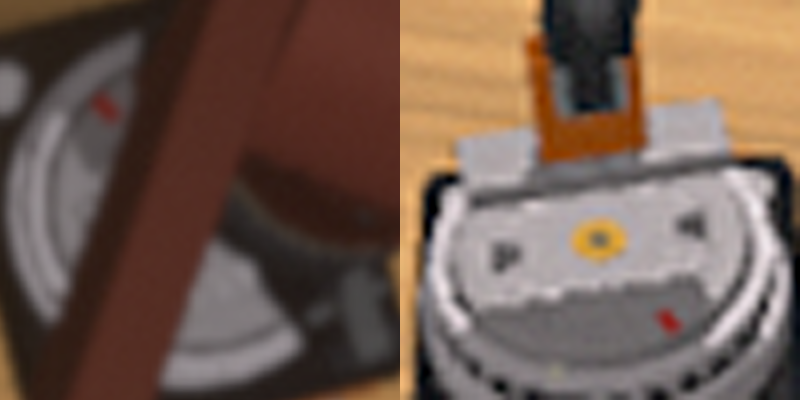

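The scene view (right panel) shows the bar above and behind the holes at (505,255) and (692,224), and the brass centre at (600,240). I'll compute these at the ring height, relative to the bar as that same camera sees it.

Run:
```python
from h import *
b=cams.grab_frame("scene")
q=lambda x,y,z:np.round(ray(b,(199+(x-400)/8-.5+.0625,164+y/8-.5+.0625),z)*1000,1)[:2]
h1,h2=q(505,255,.105),q(692,224,.105);print("holes",h1,h2,(h1+h2)/2,np.linalg.norm(h1-h2),np.rad2deg(np.arctan2(*(h1-h2)[::-1])))
print("brass",q(600,240,.105))
e1=[q(x,y,.150) for x,y in((458,142),(468,182),(718,100),(732,152))];print("bar top",e1,np.mean(e1,0))
print("front top",q(468,182,.15),"ring l/r edges",q(452,240,.105),q(742,215,.105))
# automatic: dark pixel centroid & brass centroid
P=b["pixels"].astype(float);sub=P[185:205,203:245]
g=sub.sum(2)/3
br=(sub[...,0]-sub[...,2]);br=np.clip(br-60,0,None);yy,xx=np.mgrid[185:205,203:245]
print("brassauto",np.round(ray(b,((br*xx).sum()/br.sum(),(br*yy).sum()/br.sum()),.105)*1000,1))
for cx,cy in((212.1,195.9),(235.5,192)):
    m=(np.abs(xx-cx)<4)&(np.abs(yy-cy)<3.5);w=np.clip(np.median(g[m])-10-g,0,None)*m
    print(np.round(ray(b,((w*xx).sum()/w.sum(),(w*yy).sum()/w.sum()),.105)*1000,1))
s=status.observe();print(s["eef_pos"])
```

```text
holes [ 568.5 -178.8] [ 543.9 -123.1] [ 556.2  -150.95] 60.890475445672145 -66.17126781314798
brass [ 556.4 -150.5]
bar top [array([ 563.1, -191. ]), array([ 578.8, -183.2]), array([ 529.6, -115.4]), array([ 550.6, -105.8])] [ 555.525 -148.85 ]
front top [ 578.8 -183.2] ring l/r edges [ 565.6 -197.4] [ 536.9 -108.1]
brassauto [ 558.4 -149.6  105. ]
[ 569.1 -178.9  105. ]
[ 544.6 -122.6  105. ]
[ 0.55509436 -0.14854892  0.15452127]
```

The ring and spanner axes agree within about 1–2 mm and the yaw within 0.2°. Descend with a small correction to just above the face, then proceed gently.

```bash
python3 -m handwheel '[[[-0.0008,0,0.006,0,0,0],[-0.0008,0,0.013,0,0,0],[-0.0008,0,0.019,0,0,0],[-0.0008,0,0.022,0,0,0],[-0.0008,0,0.022,0,0,0],[-0.0008,0,0.022,0,0,0]]]'
python3 -m handwheel '[[[0,0,0.001,0,0,0],[0,0,0.002,0,0,0],[0,0,0.003,0,0,0],[0,0,0.004,0,0,0],[0,0,0.005,0,0,0],[0,0,0.005,0,0,0]]]'
```

```text
clock: 7.92
eef_pos: [0.5544, -0.149, 0.1308]
tool_rot: [0.547, 0.837, -0.0, -0.001]
contact_force: [-0.1, 0.1, -3.2]
opening: 0.141
finger_force: 79.1
clock: 8.42
eef_pos: [0.5547, -0.1491, 0.1264]
tool_rot: [0.547, 0.837, -0.0, -0.0]
contact_force: [-0.5, 0.4, -2.9]
opening: 0.144
finger_force: 79.1
```

```bash
python3 -m handwheel '[[[0,0,0.001,0,0,0],[0,0,0.002,0,0,0],[0,0,0.003,0,0,0],[0,0,0.003,0,0,0]]]'
```

```text
clock: 8.75
eef_pos: [0.5546, -0.1491, 0.1233]
tool_rot: [0.547, 0.837, -0.0, -0.0]
contact_force: [-0.8, 0.2, -2.9]
opening: 0.144
finger_force: 79.1
```

```bash
python3 -m handwheel '[[[0,0,0.001,0,0,0],[0,0,0.002,0,0,0],[0,0,0.002,0,0,0],[0,0,0.002,0,0,0]]]'
```

```text
clock: 9.08
eef_pos: [0.5548, -0.1491, 0.1215]
tool_rot: [0.547, 0.837, -0.0, -0.0]
contact_force: [-0.5, 0.0, -1.6]
opening: 0.141
finger_force: 79.1
```

```bash
python3 -m handwheel '[[[0,0,0.0005,0,0,0],[0,0,0.001,0,0,0],[0,0,0.001,0,0,0],[0,0,0.001,0,0,0]]]'
```

```text
clock: 9.42
eef_pos: [0.5548, -0.1492, 0.1206]
tool_rot: [0.547, 0.837, -0.0, -0.0]
contact_force: [-0.1, 0.2, -1.9]
opening: 0.14
finger_force: 79.1
```

```bash
python3 -m handwheel '[[[0,0,0.0005,0,0,0],[0,0,0.0008,0,0,0],[0,0,0.0008,0,0,0],[0,0,0.0008,0,0,0]]]'
```

```text
clock: 9.75
eef_pos: [0.5548, -0.1492, 0.1198]
tool_rot: [0.547, 0.837, -0.0, -0.0]
contact_force: [0.4, -0.5, -2.7]
opening: 0.142
finger_force: 79.1
```

Prong tips are about 9 mm into the holes with no contact force. Now turn clockwise slowly.

```bash
python3 -m handwheel '[[[0,0,0,0,0,1],[0,0,0,0,0,2],[0,0,0,0,0,3],[0,0,0,0,0,4.5],[0,0,0,0,0,6],[0,0,0,0,0,8],[0,0,0,0,0,10],[0,0,0,0,0,12],[0,0,0,0,0,14],[0,0,0,0,0,15],[0,0,0,0,0,15]]]'; python3 -c "
from h import *;s=status.observe();print(s['wrist_torque'],s['contact_force'])"
```

```text
clock: 10.67
eef_pos: [0.5557, -0.1492, 0.12]
tool_rot: [0.652, 0.758, 0.001, 0.001]
contact_force: [1.9, 0.6, -4.1]
opening: 0.142
finger_force: 78.8
[ 0.07674177 -0.55813311  0.12559252] [ 1.94766947  0.60299775 -4.0780822 ]
```

```bash
python3 -m handwheel '[[[0,0,0,0,0,2],[0,0,0,0,0,4],[0,0,0,0,0,6],[0,0,0,0,0,8],[0,0,0,0,0,10],[0,0,0,0,0,12],[0,0,0,0,0,14],[0,0,0,0,0,16],[0,0,0,0,0,18],[0,0,0,0,0,20],[0,0,0,0,0,22],[0,0,0,0,0,22]]]'; python3 -c "
from h import *;s=status.observe();print(s['wrist_torque'],s['contact_force'])"
```

```text
clock: 11.67
eef_pos: [0.5561, -0.1495, 0.1201]
tool_rot: [0.785, 0.62, 0.001, 0.001]
contact_force: [4.1, -0.4, -4.1]
opening: 0.141
finger_force: 78.7
[-0.14624627 -0.75956379  0.11945401] [ 4.08913503 -0.38313739 -4.10760761]
```

```bash
python3 -m handwheel '[[[0,0,0,0,0,1],[0,0,0,0,0,2],[0,0,0,0,0,3],[0,0,0,0,0,4],[0,0,0,0,0,5],[0,0,0,0,0,6],[0,0,0,0,0,6]]]'
python3 - <<'E'
from h import *
b=cams.grab_frame("scene");s=status.observe();print(s['wrist_torque'],s['contact_force'])
q=s["tool_rot"];print(np.rad2deg(2*np.arctan2(q[1],q[0])))
save(cv2.resize(b["pixels"][164:214,194:254],(720,600),interpolation=cv2.INTER_CUBIC),"turn1.png")
E
```

```text
clock: 12.25
eef_pos: [0.556, -0.1497, 0.1201]
tool_rot: [0.816, 0.578, 0.001, 0.001]
contact_force: [5.7, -1.8, -5.0]
opening: 0.14
finger_force: 78.6
[-0.18900346 -1.17199634  0.15962078] [ 4.04942565 -1.40970652 -5.2084958 ]
70.60143353859695
```

View pics/turn1.png

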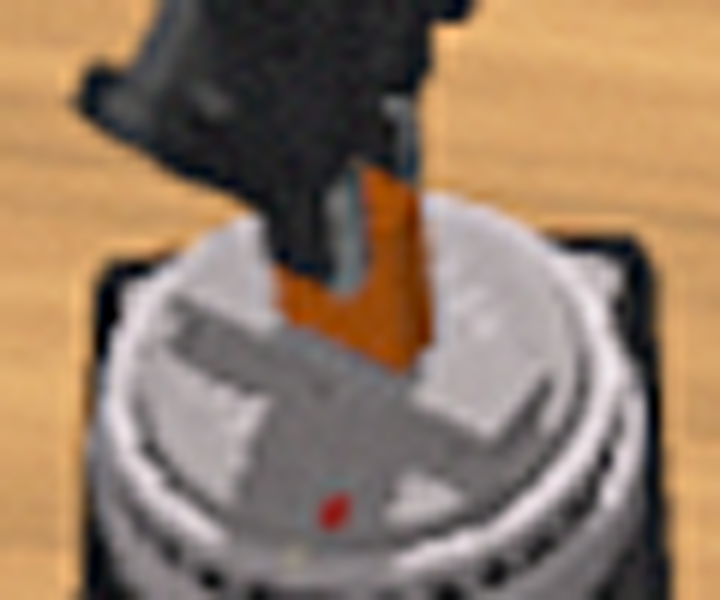

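The spanner is seated with the bar on the ring. The red line at (335,510) is nearly at the white mark at (293,555), with roughly 8–10° left. Go on in small steps.

```bash
python3 -m handwheel '[[[0,0,0,0,0,1],[0,0,0,0,0,2],[0,0,0,0,0,3],[0,0,0,0,0,4],[0,0,0,0,0,4]]]'
python3 - <<'E'
from h import *
s=status.observe();print(s['wrist_torque'],s['contact_force'])
q=s["tool_rot"];print(np.rad2deg(2*np.arctan2(q[1],q[0])))
E
```

```text
clock: 12.72
eef_pos: [0.556, -0.1498, 0.1202]
tool_rot: [0.836, 0.549, 0.001, 0.001]
contact_force: [5.2, -2.3, -4.9]
opening: 0.143
finger_force: 78.6
[-0.29490857 -1.12824795  0.1196233 ] [ 5.20152773 -2.34038407 -4.90382376]
66.57911082760795
```

```bash
python3 -m handwheel '[[[0,0,0,0,0,0.7],[0,0,0,0,0,1.4],[0,0,0,0,0,2],[0,0,0,0,0,2]]]'
python3 - <<'E'
from h import *
s=status.observe();print(s['wrist_torque'],s['contact_force'])
q=s["tool_rot"];print(np.rad2deg(2*np.arctan2(q[1],q[0])))
E
```

```text
clock: 13.05
eef_pos: [0.5561, -0.1498, 0.1202]
tool_rot: [0.845, 0.534, 0.001, 0.001]
contact_force: [5.3, -1.0, -5.2]
opening: 0.142
finger_force: 78.6
[-0.29758674 -1.17065072  0.12793515] [ 5.26138545 -1.00660084 -5.1689329 ]
64.59535577947105
```

```bash
python3 -m handwheel '[[[0,0,0,0,0,0.5],[0,0,0,0,0,1],[0,0,0,0,0,1.5],[0,0,0,0,0,1.5]]]'
python3 - <<'E'
from h import *
s=status.observe();print(s['wrist_torque'],s['contact_force'])
q=s["tool_rot"];print(np.rad2deg(2*np.arctan2(q[1],q[0])))
E
```

```text
clock: 13.38
eef_pos: [0.5561, -0.1499, 0.1202]
tool_rot: [0.852, 0.523, 0.001, 0.001]
contact_force: [4.8, -2.1, -5.0]
opening: 0.145
finger_force: 78.6
[-0.30484531 -1.12816104  0.15974288] [ 4.82992705 -2.11984282 -4.97290355]
63.09736282475804
```

```bash
python3 -m handwheel '[[[0,0,0,0,0,0.5],[0,0,0,0,0,1],[0,0,0,0,0,1],[0,0,0,0,0,1]]]'
python3 - <<'E'
from h import *
s=status.observe();print(s['wrist_torque'],s['contact_force'])
q=s["tool_rot"];print(np.rad2deg(2*np.arctan2(q[1],q[0])))
b=cams.grab_frame("scene");P=b["pixels"].astype(int)[195:214,200:245]
m=(P[...,0]-P[...,1]>60)&(P[...,1]<90);y,x=np.nonzero(m);w=(P[...,0]-P[...,1])[m]
r=ray(b,((x*w).sum()/w.sum()+200,(y*w).sum()/w.sum()+195),.105);print(len(x),r,np.rad2deg(np.arctan2(r[1]+.1496,r[0]-.556)))
E
```

```text
clock: 13.72
eef_pos: [0.5561, -0.1499, 0.1202]
tool_rot: [0.857, 0.516, 0.001, 0.001]
contact_force: [5.6, -1.8, -5.5]
opening: 0.146
finger_force: 78.6
[-0.27066927 -1.16248737  0.20607978] [ 5.57794837 -1.84053863 -5.46062996]
62.11893722517964
4 [ 0.59920887 -0.1515515   0.105     ] -2.5859706043417443
```

```bash
python3 -m handwheel '[[[0,0,0,0,0,0.5],[0,0,0,0,0,1],[0,0,0,0,0,1],[0,0,0,0,0,1]]]'
python3 - <<'E'
from h import *
s=status.observe();print(s['wrist_torque'],s['contact_force'])
b=cams.grab_frame("scene")
r=ray(b,(217.9,209.75),.1);print("white",r,np.rad2deg(np.arctan2(r[1]+.1496,r[0]-.556)))
r=ray(b,(194+335/12-.5,164+510/12-.5),.105);print("red at turn1",r,np.rad2deg(np.arctan2(r[1]+.1496,r[0]-.556)))
E
```

```text
clock: 14.1
eef_pos: [0.5561, -0.1499, 0.1202]
tool_rot: [0.861, 0.509, 0.001, 0.002]
contact_force: [5.7, -1.9, -4.5]
opening: 0.143
finger_force: 78.8
[-0.30736122 -1.21413703  0.56387362] [ 5.65561732 -1.89920524 -4.52218534]
white [ 0.60765755 -0.15208434  0.1       ] -2.753374956207202
red at turn1 [ 0.59797183 -0.14509957  0.105     ] 6.120159715514432
```

```bash
python3 -m handwheel '[[[0,0,0,0,0,0.5],[0,0,0,0,0,1],[0,0,0,0,0,1],[0,0,0,0,0,1]]]'
python3 - <<'E'
from h import *
s=status.observe();print(s['wrist_torque'],s['contact_force'])
q=s["tool_rot"];print(np.rad2deg(2*np.arctan2(q[1],q[0])))
b=cams.grab_frame("scene")
save(cv2.resize(b["pixels"][164:214,194:254],(720,600),interpolation=cv2.INTER_CUBIC),"turn2.png")
E
```

```text
clock: 14.48
eef_pos: [0.556, -0.15, 0.1202]
tool_rot: [0.865, 0.502, 0.001, 0.002]
contact_force: [5.2, -1.0, -5.9]
opening: 0.14
finger_force: 79.4
[-0.32929395 -1.19692989  0.93158125] [ 5.24878128 -1.04520126 -5.88713119]
60.31247325331177
```

View pics/turn2.png

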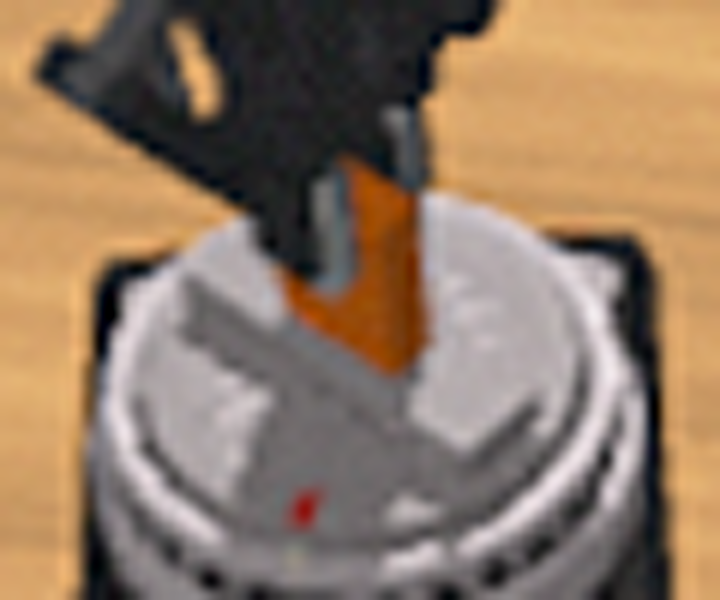

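The torque rose from 0.2 to 0.93 N m and the red line at (305,508) points to the white mark at (293,555), so the ring is at its stop. Back off into the play, then lift.

```bash
python3 -m handwheel '[[[0,0,0,0,0,-1],[0,0,0,0,0,-2],[0,0,0,0,0,-3],[0,0,0,0,0,-4],[0,0,0,0,0,-5],[0,0,0,0,0,-5],[0,0,0,0,0,-5]]]'
python3 - <<'E'
from h import *
s=status.observe();print(s['wrist_torque'],s['contact_force'])
E
```

```text
clock: 15.12
eef_pos: [0.555, -0.1492, 0.1201]
tool_rot: [0.843, 0.538, 0.0, 0.0]
contact_force: [3.7, 0.8, -2.9]
opening: 0.141
finger_force: 78.9
[-0.15406795 -0.85034468  0.07621967] [ 3.68295725  0.84604448 -2.90662347]
```

```bash
python3 -m handwheel '[[[0,0,-0.001,0,0,0],[0,0,-0.003,0,0,0],[0,0,-0.005,0,0,0],[0,0,-0.007,0,0,0],[0,0,-0.009,0,0,0],[0,0,-0.012,0,0,0],[0,0,-0.02,0,0,0],[0,0,-0.035,0,0,0],[0,0,-0.055,0,0,0],[0,0,-0.075,0,0,0],[0,0,-0.08,0,0,0],[0,0,-0.08,0,0,0]]]'
python3 - <<'E'
from h import *
b=cams.grab_frame("scene");t=cams.grab_frame("top")
s=status.observe();print(s['wrist_torque'],s['contact_force'],s["eef_pos"])
q=s["tool_rot"];print(np.rad2deg(2*np.arctan2(q[1],q[0])))
P=b["pixels"].astype(int)[195:214,200:245]
m=(P[...,0]-P[...,1]>60)&(P[...,1]<90);y,x=np.nonzero(m);w=(P[...,0]-P[...,1])[m]
r=ray(b,((x*w).sum()/w.sum()+200,(y*w).sum()/w.sum()+195),.105);print(len(x),r,np.rad2deg(np.arctan2(r[1]+.1496,r[0]-.556)))
# stand now empty, rectified at its top z=.035; previous bar-centre estimate (.527,.1956)
A=rect(t,(.527,.1956),.035,.065,6000)
# slot: darkest region on block top
g=cv2.GaussianBlur(cv2.cvtColor(A,cv2.COLOR_RGB2GRAY),(0,0),5)
B=b["pixels"];C=rect(b,(.527,.1956),.035,.065,6000)
save(np.hstack([cv2.resize(A,(399,399)),cv2.resize(C,(399,399))]),"slot2.png")
E
```

```text
clock: 16.12
eef_pos: [0.5563, -0.1495, 0.2028]
tool_rot: [0.843, 0.538, 0.001, 0.002]
contact_force: [-0.1, -1.0, -2.1]
opening: 0.144
finger_force: 79.2
[ 0.00315338 -0.01648558 -0.02490281] [-0.78144395  0.03030473 -2.31176953] [ 0.55422886 -0.14880428  0.19930571]
65.13254541114546
3 [ 0.59911036 -0.15109233  0.105     ] -1.9825859742943157
```

View pics/slot2.png

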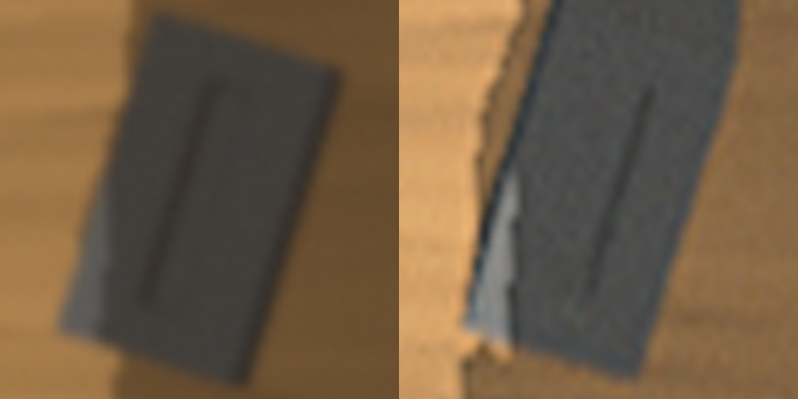

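The stand is empty with the slot visible: (180,195) in the left panel and (615,195) in the right, centred on my estimate. The red line is still on the mark. I'll return by reversing the commanded path: net turn −95.9°, shift (0.3007, −0.1702) in the current tool axes.

```bash
python3 -m handwheel '[[[0.015,-0.0085,0,0,0,-4],[0.04,-0.0226,0,0,0,-10],[0.07,-0.0396,0,0,0,-17],[0.1,-0.0566,0,0,0,-24],[0.13,-0.0736,0,0,0,-31],[0.16,-0.0906,0,0,0,-38],[0.19,-0.1075,0,0,0,-45],[0.22,-0.1245,0,0,0,-52],[0.25,-0.1415,0,0,0,-59],[0.275,-0.1557,0,0,0,-66],[0.293,-0.1658,0,0,0,-73],[0.3007,-0.1702,0,0,0,-79.9]]]'
python3 -m handwheel '[[[0,0,0,0,0,-6],[0,0,0,0,0,-12],[0,0,0,0,0,-16],[0,0,0.03,0,0,-16],[0,0,0.06,0,0,-16],[0,0,0.08,0,0,-16],[0,0,0.09,0,0,-16],[0,0,0.1,0,0,-16],[0,0,0.105,0,0,-16],[0,0,0.105,0,0,-16],[0,0,0.105,0,0,-16]]]'
python3 - <<'E'
from h import *
ps=[]
for n in("scene","scene","top"):
    f=cams.grab_frame(n);s=status.observe();ps.append(s["eef_pos"])
    if n=="scene":b=f
p=np.mean(ps,0);q=s["tool_rot"];print(p,np.rad2deg(2*np.arctan2(q[1],q[0])),s["contact_force"])
for l,z in(("spanner",p[2]-.014),("stand",0)): print(l,[(np.round(ray(b,x["position"],z)[:2],4).tolist(),round(x["p"],2)) for x in cams.place_of(l,"scene")])
E
```

```text
clock: 17.22
eef_pos: [0.5245, 0.198, 0.1974]
tool_rot: [0.296, 0.955, -0.0, -0.002]
contact_force: [-0.1, -0.0, -2.2]
opening: 0.147
finger_force: 79.1
clock: 18.13
eef_pos: [0.5276, 0.1954, 0.0955]
tool_rot: [0.165, 0.986, 0.0, 0.001]
contact_force: [0.2, 0.2, -1.3]
opening: 0.137
finger_force: 79.0
[0.52818386 0.19554266 0.09633099] 161.03334453678744 [ 0.78093756  0.00736672 -2.48096877]
spanner [([0.696, 0.3398], 0.85), ([0.5219, 0.1949], 0.54), ([0.4377, 0.2195], 0.43)]
stand [([0.5303, 0.1987], 0.83), ([0.3745, 0.4071], 0.76)]
```

```bash
python3 -m handwheel '[[[0,0,0.01,0,0,0],[0,0,0.022,0,0,0],[0,0,0.03,0,0,0],[0,0,0.035,0,0,0],[0,0,0.038,0,0,0],[0,0,0.041,0,0,0],[0,0,0.043,0,0,0],[0,0,0.044,0,0,0],[0,0,0.045,0,0,0],[0,0,0.045,0,0,0]]]'
```

```text
clock: 19.22
eef_pos: [0.5271, 0.1953, 0.0499]
tool_rot: [0.165, 0.986, 0.0, 0.0]
contact_force: [-0.5, -0.5, -2.3]
opening: 0.142
finger_force: 79.2
```

```bash
python3 -m handwheel '[[[0,0,0.0005,0,0,0],[0,0,0.001,0,0,0],[0,0,0.0012,0,0,0],[0,0,0.0012,0,0,0]]]'
python3 -m handwheel '[[[0,0,0,0,0,0],[0,0,0,0,0,0],[0,0,0,0,0,0],[0,0,0,0,0,0],[0,0,0,0,0,0],[0,0,0,0,0,0],[0,0,0,0,0,0],[0,0,0,0,0,0],[0,0,0,0,0,0],[0,0,0,0,0,0]]]' 1
python3 -m handwheel '[[[0,0,-0.01,0,0,0],[0,0,-0.03,0,0,0],[0,0,-0.06,0,0,0],[0,0,-0.09,0,0,0],[0,0,-0.12,0,0,0],[0,0,-0.15,0,0,0],[-0.03,0,-0.15,0,0,0],[-0.06,0.03,-0.15,0,0,0],[-0.06,0.07,-0.15,0,0,0],[-0.06,0.1,-0.15,0,0,0],[-0.06,0.1,-0.15,0,0,0]]]'
python3 - <<'E'
from h import *
b=cams.grab_frame("scene");t=cams.grab_frame("top");print(status.observe()["contact_force"])
for n,f in(("scene",b),("top",t)):
  for l,z in(("spanner",.035),("stand",0),("prong_a",.025)): print(n,l,[(np.round(ray(f,x["position"],z)[:2],4).tolist(),round(x["p"],2)) for x in cams.place_of(l,n)])
A=rect(t,(.527,.1956),.035,.065,6000);c=rect(b,(.527,.1956),.035,.065,6000)
d=rect(t,(.555,-.1485),.105,.065,6000)
save(np.hstack([cv2.resize(x,(266,266)) for x in(A,c,d)]),"final.png")
E
```

```text
clock: 19.55
eef_pos: [0.5272, 0.1953, 0.049]
tool_rot: [0.165, 0.986, 0.0, 0.0]
contact_force: [-0.6, -0.6, -0.5]
opening: 0.143
finger_force: 79.5
clock: 20.38
eef_pos: [0.5269, 0.1952, 0.0486]
tool_rot: [0.165, 0.986, -0.0, -0.0]
contact_force: [0.3, -0.3, -0.3]
opening: 1.001
finger_force: 0.0
clock: 21.3
eef_pos: [0.6177, 0.2751, 0.1994]
tool_rot: [0.163, 0.987, 0.002, 0.001]
contact_force: [-0.7, -0.0, 0.3]
opening: 0.999
finger_force: 0.0
[-0.93753871 -0.30406074 -0.00897035]
scene spanner [([0.5222, 0.201], 0.64), ([0.6628, 0.3509], 0.6), ([0.3968, 0.2142], 0.56)]
scene stand [([0.5269, 0.1949], 0.95), ([0.3805, 0.4042], 0.68)]
scene prong_a [([0.6427, 0.3337], 0.85), ([0.4919, 0.2052], 0.75), ([0.6825, 0.3718], 0.7), ([0.4117, 0.2491], 0.69), ([0.3741, 0.2021], 0.62), ([0.5608, 0.1824], 0.58)]
top spanner [([0.3762, 0.2316], 0.96), ([0.643, 0.3493], 0.72), ([0.5317, 0.1944], 0.63), ([0.5317, 0.19], 0.62)]
top stand [([0.5277, 0.192], 0.59)]
top prong_a [([0.3526, 0.2076], 0.95), ([0.401, 0.2517], 0.76), ([0.4967, 0.2089], 0.75), ([0.6771, 0.3687], 0.72), ([0.6097, 0.3352], 0.65), ([0.5595, 0.1888], 0.59)]
```

View pics/final.png

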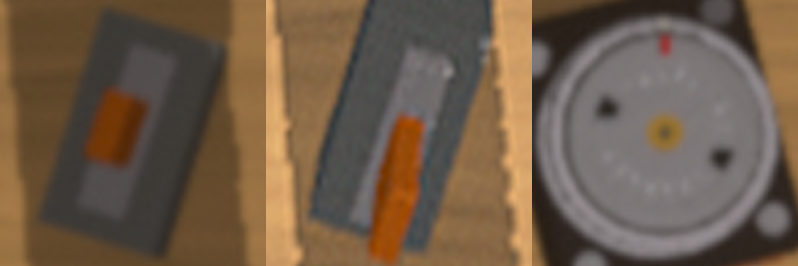

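The spanner is back in its stand, upright in the slot, and the ring's red line at (664,44) meets the white mark at (664,22). The prongs measure about (0.560, 0.186) and (0.494, 0.207), centred on the stand.

```bash
python3 -c "
from rig import ticket;print(ticket.job_done())"
```

```text
the job is handed in; nothing more can be done
None
```

The job is handed in: the ring is at its stop and the spanner is released upright in its stand, about 21 s on the robot's clock, but no verdict came back and I viewed 11 pictures, one over the limit of 10.

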